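# Move a degreased spacer to the spraying block with spring tongs

## Task

The round steel spacer has just been degreased for painting, so keep your fingers off it: pick up the spring tongs, squeeze them shut on the spacer, lift it and stand it upright on the middle of the thick wooden block. Then lay the tongs flat on the bench again, clear of the spacer and the block, and let go of them. Do not disturb the hexagonal nut.

Things in the scene. Friction and masses are not known exactly. Their poses are not given: they have to be found in the camera images.
- tongs: Spring tongs of bent steel strip on their side, 180 mm long, 24 mm high, 90 g. Origin: underside, on the centre line, midway between the two black thumb plates; +x to the tips, z up; they balance there; carry flat. Grip the upright plates across y at the origin: 36 mm long, 34 mm high, 54 mm over their outsides when free. Each plate resists with 5 N at once, 6 N at 50 mm, 14 N at 37 mm.
- tongs_tips (a point): Point on the tongs' centre line midway between the rubber tip pads, 81 mm ahead of the tongs' origin, 12 mm above their underside. Pads 22 mm long (x), 24 mm high; gap 60 mm free (76 mm over the outsides), closing 2 mm per mm at the plates: 46 to 50 mm over the plates carries the tongs open, at about 37 mm the tips meet the 26 mm spacer, and 20 to 40 N there holds it. Let out, they spring open.
- spacer: Round plain steel spacer, a tube of 26 mm outside diameter with a 12 mm bore, 36 mm high (the taller, narrower of the two steel parts), 50 g, standing on the bench. Origin: centre of its underside, z up its axis.
- hex_nut: Broad low hexagonal steel nut, 38 mm across flats, 22 mm high, standing on the bench; to be left alone. Origin: centre of its underside.
- spray_block: Thick softwood offcut lying flat and loose, 89 mm (its x) by 130 mm (its y) by 38 mm high, 0.2 kg, on the robot's right; the work is set on its top. Origin: centre of its underside, so its top is 38 mm above the origin.
Things that resemble listed ones, but are neither listed nor needed, are in the scene too. Several things have the shape of the tongs; the one meant has the colours described above.

How it is judged:
On the way:
1. the spacer is lifted in the squeezed tongs (height (world z) of spacer above 0.015 m and contact force between tongs and spacer above 0.3 N and contact force between the fingers and tongs above 0.5 N), for 0.2 s.
At the end, for the whole second after the job is handed in: the spacer stands upright (within 8 degrees) and at rest on top of the block, its axis within 28 mm of the block's centre; the block lies flat on the bench; the tongs lie flat on the bench at rest, touching neither spacer nor block (horizontal distance between spacer and spray_block below 0.028 m and z of spacer in the frame of spray_block between 0.034 and 0.042 m and angle between each of spacer, tongs's own z axis and vertical below 0.15 rad and linear speed of each of spacer, tongs below 0.02 m/s and height (world z) of each of spray_block, tongs below 0.01 m and angle between spray_block's own z axis and vertical below 0.1 rad and height (world z) of tongs above -0.01 m and contact force between tongs and spacer below 0.05 N and contact force between tongs and spray_block below 0.05 N).
It fails at once if the robot itself touches the spacer (contact force between any of the fingers, the arm and spacer above 0.3 N).
It fails at once if the hexagonal nut is moved more than 20 mm or knocked over (distance of hex_nut from where it was at the start of the episode above 0.02 m or angle between hex_nut's own z axis and vertical above 0.3 rad).
It also fails if it takes over 61 s, if anything falls off the work surface, if the arm or the gripper's body presses on something with over 40 N, if the wrist force passes 120 N, or if a joint passes its speed limit or range.

## Robot

A 7-joint arm with a two-finger parallel gripper is mounted at the origin on a cart in front of the work surface, level with it; the furniture and walls round the work are solid. World frame = base frame: x ahead of the robot, y to its left, z up, the work surface at z = 0. Lengths are in m, angles in rad, forces in N, time in s.
With the tool pointing down it reaches from about 0.4 to 0.85 m from the base axis. Payload 10.4 kg.
Tool frame: the origin (TCP) lies between the finger pads; the fingertips stand 22 mm ahead of it and the grasp point (between the pads) lies 3 mm ahead of it (r.nose_length is the distance from the TCP to the fingertips, in m); z points along the fingers, y is the line along which they close (so a half turn about z gives the same grasp; the last joint's range is limited). The gripper opens to 87 mm and grips with 3 to 60 N. Pads are 19 mm wide; open, the fingers measure 117 mm over their backs; the gripper's body (75 mm by 190 mm) begins 51 mm behind the grasp point.
Start: joints at [1.248, 0.332, -0.065, 1.46, 0.022, 1.35, -0.088], TCP at [0.185, -0.597, 0.206] pointing down, gripper open.
Joint ranges: [-2.6, 2.6], [-0.5, 2.12], [-1.47, 1.34], [0.16, 2.42], [-1.27, 4.41], [0.06, 2.06], [-2.6, 2.6]. Speed limits (rad/s): [2.22, 2.22, 2.79, 2.79, 3.14, 3.14, 3.14].

## Interface

Orientations are given as a unit quaternion [x, y, z, w].
In Python, from bench import readout, cams, r gives the robot as it stands. The module is installed in compiled form; this text tells all that it offers.
- The arm moves only by the tool step_arm, never from a script. Its argument "deltas" is a list that holds one entry, the list of rows, each a list of 7 numbers: the turn, a rotation vector about the tool's x, y, z in rad, then the shift along the tool's x, y, z in m, then the opening in per cent of the stroke, from 0 (shut) to 100 (fully open). A call has 1 to 20 rows; each row is the pose to reach, as a shift and turn from the pose commanded when the call began, along the tool's axes at that moment; what a row does not reach only later rows make up. A row lasts 1/8 s, in which the tool goes at most 62.5 mm and 10.7 degrees, less where a joint would pass 70% of its speed; a pose out of reach is approached as far as the arm can. A call with a gripper value outside its range is refused whole. The fingers move at their own pace and stop on an object; "squeeze" is the grip in N (left out, the last holds). Time passes only in rows, so rows that repeat a pose let the fingers close. It gives the time, the measured TCP pose, the force, the opening and the grip force at its end, in the units of the state.
- readout.read_state(): the state, without advancing time (a new reading comes with each control period).
- cams.camera(name): name is "side" or "top" or "wrist"; returns a dict with "img" (420x560x3 uint8, red, green, blue), "fx", "fy", "cx", "cy" (pixels), "origin" and "rotation" of the camera in the world; the wrist camera has in their place "T_tool_cam" (4x4, takes a point from camera to tool coordinates, whose origin is the TCP and whose axes are the flange's). Camera axes: x right, y up, looking along -z (the intrinsics and any distortion apply to the point x, -y, -z); pixel columns grow to the right and rows downward; lengths in m; the calibration is good to about 2 mm. A picture is of the moment at which its call begins: read the wrist's pose just before it. There is no depth.
- r.close_job(): hands the job in; it is judged then, once.
The state is a dict: "time": time; "joint_positions": joint angles; "joint_vel": joint speeds; "joint_torque": joint torques, N m; "ee_pos": TCP position; "eef_rot": TCP orientation; "ft_force": force on the tool from outside, world axes, zero at the start; "torque": the same for the moment, N m; "width": finger opening in m; "grip_force": force on a finger pad.
Only numpy, scipy, OpenCV 4.12 (cv2) and the standard library are available. Lean on these libraries where they do the work, as an engineer would, in place of code of your own. Each camera call takes 0.05 s, during which the arm holds its last target. There are 200 camera calls.

## Working session

There is one attempt and no reset: what is moved stays moved. The work goes in short steps, Python scripts to look and compute and a tool call to move; the robot and the scene stay as the last step left them, time stands still between calls to the robot, and variables do not carry over. Pictures are saved under pics/ and viewed, at most 10 in all, crops included, and the job is handed in when it is done.

Besides the shell and the picture viewer there is one more tool, called after "Request:" as a command line: name --argument value ..., lists and objects as JSON in quotes. step_arm: Moves the arm, as the interface text tells. Its arguments: {"type":"object","properties":{"deltas":{"type":"array"},"squeeze":{"type":"number"}},"required":["deltas"]}

```bash
mkdir -p pics
cat > h.py <<'E'
import numpy as np, cv2
from bench import readout, cams, r
from scipy.spatial.transform import Rotation as R
def grab(n):
    s=readout.read_state(); c=cams.camera(n)
    if 'T_tool_cam' in c:
        T=np.eye(4); T[:3,:3]=R.from_quat(s['eef_rot']).as_matrix(); T[:3,3]=s['ee_pos']
        W=T@np.array(c['T_tool_cam']); c['origin']=W[:3,3]; c['rotation']=W[:3,:3]
    return s,c
def ray(c,u,v,z):
    d=np.array([(u-c['cx'])/c['fx'],-(v-c['cy'])/c['fy'],-1.]); d=np.array(c['rotation'])@d; o=np.array(c['origin'])
    return o+d*(z-o[2])/d[2]
def save(c,n): cv2.imwrite('pics/'+n,cv2.cvtColor(c['img'],cv2.COLOR_RGB2BGR))
E
python3 - <<'E'
from h import *
import pickle
s,c=grab('top'); s2,d=grab('side')
pickle.dump((c,d),open('c.pkl','wb'))
print({k:v for k,v in c.items() if k!='img'});print({k:v for k,v in d.items() if k!='img'});print(s)
im=np.hstack([c['img'],d['img']]);
save(c,'top0.png');save(d,'side0.png')
E
```

```text
{'fx': 480.5480412402469, 'fy': 480.5480412402469, 'cx': 280.36829364254737, 'cy': 205.49444270608126, 'origin': array([0.11856415, 0.24971421, 1.33315004]), 'rotation': array([-0.08573335,  0.13256741,  0.83373317, -0.52911689])}
{'fx': 383.9959187600757, 'fy': 383.9959187600757, 'cx': 284.1069331544033, 'cy': 212.86721779386025, 'origin': array([ 0.36635523, -0.71980301,  0.60808942]), 'rotation': array([ 0.45988093, -0.03725334, -0.09250191,  0.88236337])}
{'time': 0.0, 'joint_positions': array([ 1.24838505,  0.33288531, -0.06468123,  1.46092982,  0.02162136,
        1.34990734, -0.08850717]), 'joint_vel': array([-4.70228143e-05, -6.91563636e-04, -4.30829850e-04, -1.44550884e-04,
       -1.20317747e-03,  4.49871123e-04, -1.64645128e-03]), 'joint_torque': array([ 2.90043454e-04, -6.23241305e+01,  2.49656121e-02, -3.89902210e+01,
       -6.13812916e-02,  3.97964590e-02,  1.47032074e-04]), 'ee_pos': array([ 0.18444159, -0.59673689,  0.20495102]), 'eef_rot': array([ 9.88784881e-01,  1.49345052e-01, -1.52903838e-04, -7.00419806e-04]), 'ft_force': array([-0.2479919 , -0.3773121 , -0.33404373]), 'torque': array([-0.01935518, -0.00519268, -0.04721366]), 'grip_force': 0.0, 'width': 0.08719834341880116}
```

Camera rotation is a quaternion; I'll handle that.

Run:
```python
s=open('h.py').read()
s=s.replace("    return s,c\n","    c['rotation']=np.array(c['rotation'])\n    if c['rotation'].size==4: c['rotation']=R.from_quat(c['rotation']).as_matrix()\n    return s,c\n",1)
open('h.py','w').write(s)
```

```text
(no output)
```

View pics/top0.png

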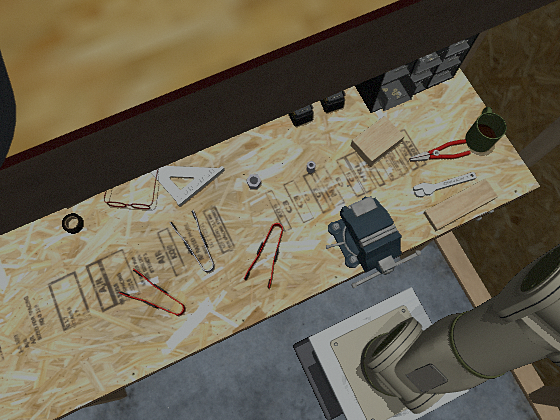

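View pics/side0.png

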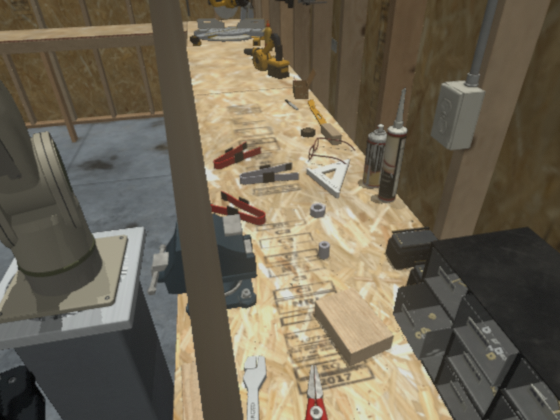

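Top view: tongs-like candidates at (265,255) red, (155,293) red and (195,245) steel-coloured. Steel parts are at (255,182), probably the nut, and (310,168), probably the spacer. Block candidates are the offcut at (378,142) and the thin plank at (460,205). I expect the steel pair and the block at (378,142). One close crop will check this.

Run:
```python
from h import *
import pickle
c,d=pickle.load(open('c.pkl','rb'))
for x in (c,d): x['rotation']=R.from_quat(x['rotation']).as_matrix()
for n,u,v,z in [('redA',265,255,.012),('redB',155,293,.012),('steel',195,245,.012),('nut',255,182,.022),('spacer',310,166,.036),('block',378,142,.038),('plank',460,205,.02),('vise',370,235,.1),('base',390,350,0)]: print(n,ray(c,u,v,z).round(3))
for n,u,v,z in [('steel',270,175,.012),('nut',318,205,.022),('spacer',323,244,.036)]: print('side',n,ray(d,u,v,z).round(3))
a=cv2.resize(c['img'][195:325,110:300],None,fx=4,fy=4,interpolation=3)[:,:]
a=cv2.resize(c['img'][150:325,110:335],(600,467),interpolation=3)
b=cv2.resize(d['img'][130:270,205:345],(467,467),interpolation=3)
im=cv2.resize(np.hstack([a,b]),(800,350)); cv2.imwrite('pics/crop1.png',im[:,:,::-1])
```

```text
redA [0.399 0.169 0.012]
redB [0.431 0.485 0.012]
steel [0.509 0.336 0.012]
nut [0.606 0.106 0.022]
spacer [ 0.578 -0.058  0.036]
block [ 0.561 -0.274  0.038]
plank [ 0.291 -0.398  0.02 ]
vise [ 0.311 -0.099  0.1  ]
base [ 0.026 -0.025  0.   ]
side steel [0.521 0.329 0.012]
side nut [0.618 0.117 0.022]
side spacer [ 0.58  -0.062  0.036]
```

View pics/crop1.png

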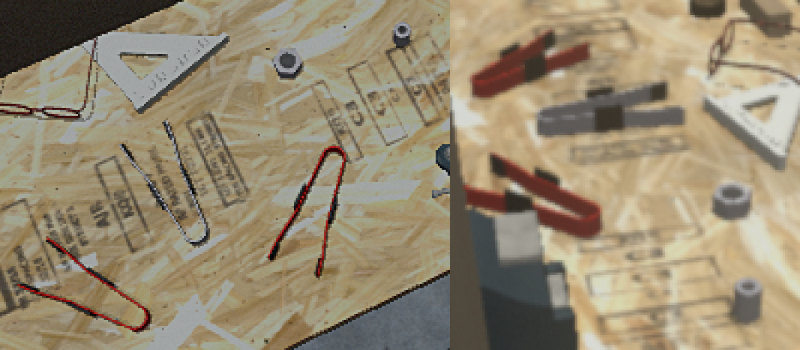

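The crop shows three tongs-shaped things: two red ones and one grey steel pair with black plates at top-view (195,245), which is the one wanted. The nut is broad and low at (255,182). The spacer is the tall narrow part at (310,167). Next I'll measure the tongs, block and vise geometry.

Run:
```python
from h import *
import pickle
c,d=pickle.load(open('c.pkl','rb'))
for x in (c,d): x['rotation']=R.from_quat(x['rotation']).as_matrix()
P=lambda u,v,z:ray(c,u,v,z)
b=P(209,270,.024);t=(P(172.5,223,.024)+P(194,211,.024))/2
a=t-b;yaw=np.arctan2(a[1],a[0]);print('bend',b.round(3),'tip',t.round(3),'len',np.linalg.norm(a),'yaw',yaw, 'origin',(b+a/np.linalg.norm(a)*.089).round(3))
for u,v in [(345,200),(398,212),(405,270),(355,270),(330,245)]: print('vise',P(u,v,.12).round(3))
for u,v in [(352,148),(376,120),(412,140),(385,168)]: print('block',P(u,v,.038).round(3))
def tri(p,q):
    A=[];B=[]
    M=[];w=[]
    for k,(u,v) in((c,p),(d,q)):
        dd=ray(k,u,v,0)-k['origin'];dd/=np.linalg.norm(dd);I=np.eye(3)-np.outer(dd,dd);M.append(I);w.append(I@k['origin'])
    return np.linalg.lstsq(np.vstack(M),np.hstack(w),rcond=None)[0]
print('vise top jaw corner',tri((390,207),(250,245)).round(3), 'shelf', P(300,105,.1).round(3),P(370,90,.1).round(3))
print('tcp',grab('wrist')[0]['ee_pos'])
```

```text
bend [0.424 0.327 0.024] tip [0.595 0.335 0.024] len 0.1720527696279324 yaw 0.04589110194075305 origin [0.512 0.331 0.024]
vise [ 0.421 -0.079  0.12 ]
vise [ 0.331 -0.19   0.12 ]
vise [ 0.189 -0.13   0.12 ]
vise [ 0.243 -0.015  0.12 ]
vise [0.328 0.013 0.12 ]
block [ 0.576 -0.195  0.038]
block [ 0.627 -0.304  0.038]
block [ 0.523 -0.368  0.038]
block [ 0.479 -0.252  0.038]
vise top jaw corner [ 0.376 -0.168  0.146] shelf [ 0.739 -0.101  0.1  ] [ 0.697 -0.309  0.1  ]
tcp [ 0.18445983 -0.59679034  0.20504278]
```

```bash
cat >> h.py <<'E'
def go(*wps):  # waypoints x,y,z,toolyaw -> deltas in tool frame
    s=readout.read_state(); Q=R.from_quat(s['eef_rot'])
    for x,y,z,w in wps:
        T=R.from_euler('z',w)*R.from_euler('x',np.pi)
        t=(Q.inv()*T).as_rotvec(); p=Q.inv().apply(np.array([x,y,z])-s['ee_pos'])
        print(t.round(3),p.round(4))
E
python3 - <<'E'
from h import *
go((.38,-.45,.28,.8),(.5,-.2,.28,1.6),(.54,.1,.25,2.4),(.512,.331,.2,3.19))
E
```

```text
[-0.001 -0.    -0.5  ] [ 0.2302 -0.0826 -0.0748]
[-1.0e-03 -1.0e-03 -1.3e+00] [ 0.4186 -0.286  -0.0746]
[-1.0e-03 -1.0e-03 -2.1e+00] [ 0.5455 -0.5608 -0.0443]
[-0.00e+00 -2.00e-03 -2.89e+00] [ 0.5869 -0.7897  0.0059]
```

Request:
step_arm --deltas '[[[0,0,-0.15,0.05,-0.02,-0.02,100],[0,0,-0.3,0.1,-0.04,-0.04,100],[0,0,-0.4,0.15,-0.055,-0.06,100],[0,0,-0.5,0.2,-0.075,-0.075,100],[0,0,-0.65,0.245,-0.11,-0.075,100],[0,0,-0.8,0.285,-0.15,-0.075,100],[0,0,-0.95,0.325,-0.19,-0.075,100],[0,0,-1.1,0.365,-0.23,-0.075,100],[0,0,-1.25,0.4,-0.27,-0.075,100],[0,0,-1.4,0.43,-0.31,-0.07,100],[0,0,-1.55,0.455,-0.36,-0.065,100],[0,0,-1.7,0.48,-0.41,-0.06,100],[0,0,-1.85,0.505,-0.46,-0.055,100],[0,0,-2.0,0.53,-0.51,-0.05,100],[0,0,-2.15,0.545,-0.56,-0.04,100],[0,0,-2.3,0.555,-0.61,-0.03,100],[0,0,-2.45,0.565,-0.66,-0.02,100],[0,0,-2.6,0.575,-0.71,-0.01,100],[0,0,-2.75,0.58,-0.75,0,100],[0,0,-2.89,0.587,-0.79,0.006,100]]]'

```text
time: 2.65
ee_pos: [0.5116, 0.332, 0.199]
eef_rot: [-0.026, 1.0, -0.0, -0.0]
ft_force: [1.2, -0.2, 0.3]
width: 0.0871
grip_force: 0.0
```

Run:
```python
from h import *
import pickle
s,c=grab('wrist');pickle.dump((s,c),open('w.pkl','wb'));save(c,'w1.png')
print(s['time'],s['ee_pos'],s['eef_rot'],s['joint_positions'].round(2))
for p in[(280,210)]:print(ray(c,*p,.024))
```

```text
2.65 [0.51164918 0.3319866  0.19896216] [-2.64234847e-02  9.99650745e-01 -3.20291350e-04 -2.92986898e-04] [ 0.07  0.47 -0.97  1.47  0.39  1.4   0.71]
[0.53936242 0.32913905 0.024     ]
```

View pics/w1.png

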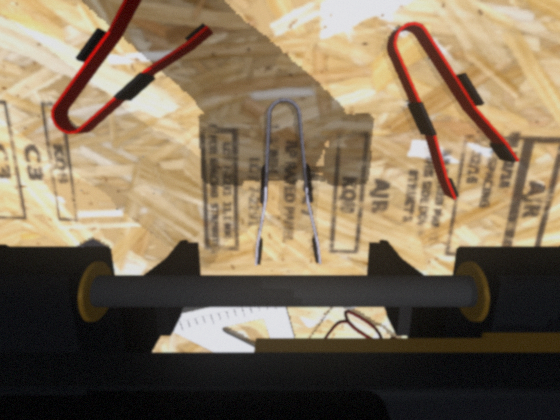

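The wrist view shows the steel tongs with the bend at (285,98), black plates at about (265,180) and (308,182), and tips at (259,250) and (317,250).

Run:
```python
from h import *
import pickle
s,c=pickle.load(open('w.pkl','rb'))
b=ray(c,285,98,.024);t=(ray(c,259,262,.024)+ray(c,317,262,.024))/2
g=c['img'][:,:,:3].astype(int).max(2)
for sl in (slice(255,275),slice(298,318)):
    m=(g[150:215,sl]<45); ys,xs=np.nonzero(m); print(ys.min()+150,ys.max()+150,ys.mean()+150,xs.mean()+sl.start,len(ys))
l=ray(c,264,180,.02);q=ray(c,308,181,.02)
a=t-b;print(b,t,np.linalg.norm(a[:2]),'yaw',np.arctan2(a[1],a[0]),'plates',l,q,(l+q)/2, 'fromends',b+a/np.linalg.norm(a)*.088)
```

```text
168 181 174.82608695652175 262.60869565217394 23
167 186 174.33333333333334 308.27272727272725 33
[0.42347596 0.32817646 0.024     ] [0.60003938 0.3413214  0.024     ] 0.17705205329453097 yaw 0.07431174999333176 plates [0.50806526 0.31033168 0.02      ] [0.50660491 0.35746775 0.02      ] [0.50733508 0.33389972 0.02      ] fromends [0.51123309 0.33470988 0.024     ]
```

Request:
step_arm --deltas '[[[0,0,0,0.002,0.002,0.05,100],[0,0,0,0.002,0.002,0.1,100],[0,0,0,0.002,0.002,0.14,100],[0,0,0,0.002,0.002,0.16,100],[0,0,0,0.002,0.002,0.174,100],[0,0,0,0.002,0.002,0.174,100],[0,0,0,0.002,0.002,0.174,70],[0,0,0,0.002,0.002,0.174,55],[0,0,0,0.002,0.002,0.174,55],[0,0,0,0.002,0.002,0.174,55],[0,0,0,0.002,0.002,0.174,55],[0,0,0,0.002,0.002,0.174,55]]]' --squeeze 20

```text
time: 4.2
ee_pos: [0.51, 0.3329, 0.0257]
eef_rot: [-0.024, 1.0, -0.0, 0.0]
ft_force: [0.8, -0.2, 0.3]
width: 0.0485
grip_force: 0.0
```

Run:
```python
from h import *
s,c=grab('wrist');save(c,'w2.png');s,d=grab('side');cv2.imwrite('pics/s2.png',np.hstack([cv2.resize(c['img'],(400,300)),cv2.resize(d['img'][120:240,200:360],(400,300))])[:,:,::-1]);print(s['grip_force'],s['width'],s['ft_force'])
```

```text
0.0 0.048177568253361565 [ 0.60738207 -0.08265198  1.50228582]
```

View pics/s2.png

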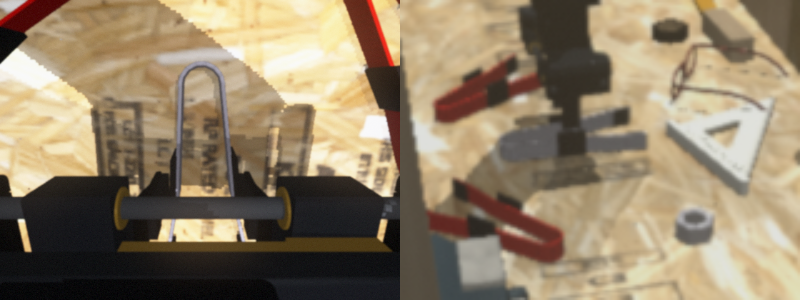

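The fingers straddle the plates, but the grip force reads 0. I'll close a little more and watch it.

Request:
step_arm --deltas '[[[0,0,0,0,0,0,53],[0,0,0,0,0,0,53],[0,0,0,0,0,0,53],[0,0,0,0,0,0,53]]]'

```text
time: 4.8
ee_pos: [0.51, 0.3329, 0.0257]
eef_rot: [-0.024, 1.0, -0.0, 0.0]
ft_force: [0.4, -0.2, -0.4]
width: 0.0464
grip_force: 0.0
```

Request:
step_arm --deltas '[[[0,0,0,0,0,0,50],[0,0,0,0,0,0,50],[0,0,0,0,0,0,50],[0,0,0,0,0,0,50]]]'

```text
time: 5.3
ee_pos: [0.51, 0.3329, 0.0257]
eef_rot: [-0.024, 1.0, -0.0, 0.0]
ft_force: [0.2, -0.4, 0.2]
width: 0.0436
grip_force: 0.0
```

Run:
```python
from h import *
s,c=grab('wrist')
c2=cv2.imread('pics/w2.png')
cv2.imwrite('pics/w3.png',np.hstack([cv2.resize(c2[80:360,200:360],(340,595)),cv2.resize(c['img'][80:360,200:360,::-1],(340,595))]));print(s['grip_force'],s['width'],s['ft_force'])
```

```text
0.0 0.04358343574260726 [ 0.214167   -0.39715351  0.16581848]
```

View pics/w3.png

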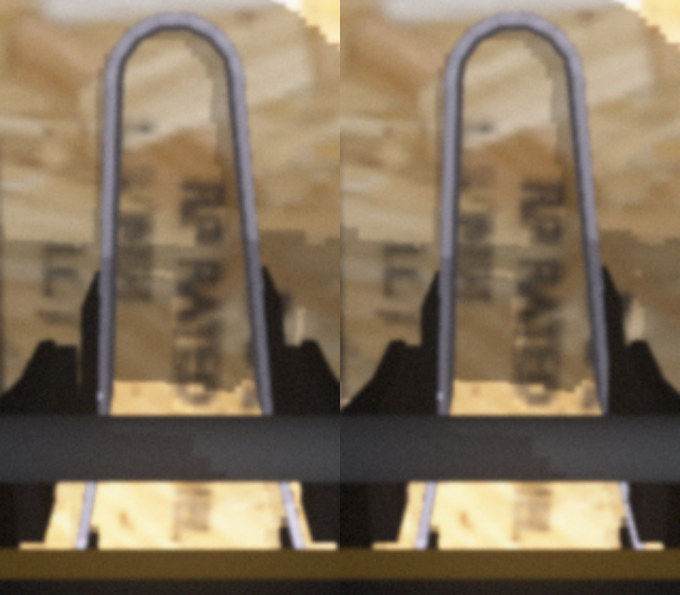

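Request:
step_arm --deltas '[[[0,0,0,0,0,0,48],[0,0,0,0,0,0,48],[0,0,0,0,0,0,48],[0,0,0,0,0,0,48]]]'

```text
time: 5.85
ee_pos: [0.51, 0.3328, 0.0257]
eef_rot: [-0.024, 1.0, -0.0, 0.0]
ft_force: [-0.8, 0.4, -0.2]
width: 0.0419
grip_force: 0.0
```

Run:
```python
from h import *
import pickle
s,c=grab('wrist');print(s['grip_force'],s['width'],s['ft_force'],s['joint_torque'].round(2));save(c,'w4.png')
s0,c0=pickle.load(open('w.pkl','rb'))
g0=c0['img'];
for v in (150,175,182,220,240,255): print(v,[int(x) for x in g0[v,245:330].sum(1)//3])
w2=cv2.imread('pics/w2.png')
for im in (w2,c['img'][:,:,::-1]):
  for v in (200,330): print(v,[int(x) for x in im[v,235:345].astype(int).sum(1)//3])
```

```text
0.0 0.04186859199009725 [-0.82631505  0.39177019 -0.1602138 ] [ 0.000e+00 -6.196e+01 -1.699e+01 -3.094e+01 -2.000e-02  8.000e-02
  0.000e+00]
150 [127, 124, 123, 125, 123, 125, 126, 120, 123, 120, 125, 119, 119, 120, 118, 122, 113, 104, 94, 89, 93, 101, 109, 101, 79, 71, 68, 68, 70, 66, 70, 75, 82, 92, 100, 106, 103, 102, 100, 89, 74, 66, 59, 60, 62, 66, 64, 66, 61, 68, 74, 71, 71, 74, 76, 72, 82, 102, 105, 105, 99, 100, 97, 99, 102, 101, 97, 95, 95, 94, 96, 96, 98, 97, 96, 96, 101, 118, 139, 129, 109, 101, 98, 99, 99]
175 [94, 92, 89, 85, 84, 86, 85, 83, 87, 88, 89, 87, 86, 86, 87, 75, 54, 34, 37, 49, 66, 77, 75, 76, 78, 78, 78, 79, 82, 83, 86, 82, 81, 81, 78, 81, 82, 78, 75, 66, 65, 57, 50, 47, 51, 48, 50, 55, 61, 61, 71, 80, 87, 94, 96, 92, 83, 80, 69, 74, 75, 63, 42, 34, 32, 41, 48, 55, 60, 67, 79, 81, 88, 99, 115, 118, 118, 111, 100, 92, 91, 93, 91, 89, 92]
182 [161, 163, 159, 164, 158, 158, 157, 160, 155, 155, 145, 142, 140, 136, 131, 102, 64, 36, 40, 50, 79, 85, 97, 125, 144, 152, 152, 150, 146, 148, 145, 141, 141, 145, 145, 146, 147, 146, 139, 121, 107, 93, 77, 73, 65, 59, 58
[... 2826 characters left out ...]
 91, 89, 85, 84, 83, 85, 84, 82, 75, 72, 80, 87, 101, 105, 103, 104, 94, 93, 89, 88, 93, 90, 89, 89, 91, 93, 93, 95, 91, 93, 94, 95, 96, 95, 94, 98, 98, 96, 98]
330 [212, 201, 196, 197, 198, 178, 139, 102, 83, 83, 105, 154, 202, 218, 223, 225, 225, 227, 229, 229, 227, 226, 223, 222, 219, 216, 215, 217, 218, 220, 223, 223, 225, 227, 228, 230, 231, 232, 231, 229, 228, 226, 222, 220, 213, 206, 193, 183, 185, 190, 199, 201, 202, 200, 199, 197, 196, 194, 192, 187, 188, 186, 188, 196, 204, 212, 216, 217, 220, 224, 225, 227, 228, 231, 231, 231, 230, 231, 230, 230, 230, 230, 230, 229, 229, 229, 228, 228, 227, 219, 213, 208, 202, 199, 192, 165, 105, 54, 31, 33, 29, 29, 34, 30, 34, 35, 32, 34, 35, 34]
```

Run:
```python
from h import *
import pickle
s,c=pickle.load(open('w.pkl','rb'))
n=lambda a,b:(np.linalg.norm((ray(c,*a)-ray(c,*b))[:2])*1000).round(1)
print('tip',n((257.5,255,.024),(318,255,.024)),'plate',n((261,178,.034),(311,178,.034)),n((261,178,.024),(311,178,.024)),'bend',n((266,110,.024),(303,110,.024)))
print(c['origin'],c['rotation'].round(3))
c0,d=pickle.load(open('c.pkl','rb'));c0['rotation']=R.from_quat(c0['rotation']).as_matrix()
c=c0;print('top tip',n((172.5,223,.024),(194,211,.024)))
s,w=grab('wrist')
# project tongs model points (free) into current wrist picture
def pr(c,p):
    q=c['rotation'].T@(np.array(p)-c['origin']);return (c['cx']+c['fx']*q[0]/-q[2],c['cy']+c['fy']*q[1]/q[2])
Rz=R.from_euler('z',.055)
for nm,p in [('plateL',(0,.027,.034)),('plateR',(0,-.027,.034)),('plrearL',(-.018,.027,.034)),('tipL',(.092,.038,.024)),('tipR',(.092,-.038,.024)),('bend',(-.088,0,.024)),('fingL',(0,.021,.004)),('fingR',(0,-.021,.004))]:
    print(nm,np.round(pr(w,Rz.apply(p)+[.51,.334,0]),0))
print(w['origin'],s['ee_pos'])
```

```text
tip 68.1 plate 51.4 52.9 bend 37.1
[0.4384819  0.32772566 0.3785238 ] [[-0.054 -0.963 -0.266]
 [ 0.999 -0.052 -0.013]
 [-0.001 -0.266  0.964]]
top tip 68.9
plateL [336. 253.]
plateR [237. 254.]
plrearL [337. 222.]
tipL [346. 380.]
tipR [228. 380.]
bend [286.  83.]
fingL [319. 234.]
fingR [253. 235.]
[0.4367624  0.32883978 0.20523952] [0.51006371 0.33286636 0.02572791]
```

Run:
```python
from h import *
a=cv2.imread('pics/w2.png')[190:390,180:390];b=cv2.imread('pics/w4.png')[190:390,180:390]
f=lambda x:np.clip(cv2.resize(x,(398,380),interpolation=2).astype(float)*2.2,0,255).astype('uint8')
s,d=grab('side'); 
cv2.imwrite('pics/w5.png',np.vstack([np.hstack([f(a),np.zeros((380,4,3),'uint8'),f(b)]),cv2.resize(np.clip(d['img'][140:200,180:400,::-1].astype(float)*1.5,0,255).astype('uint8'),(800,218),interpolation=2)]))
```

```text
(no output)
```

View pics/w5.png

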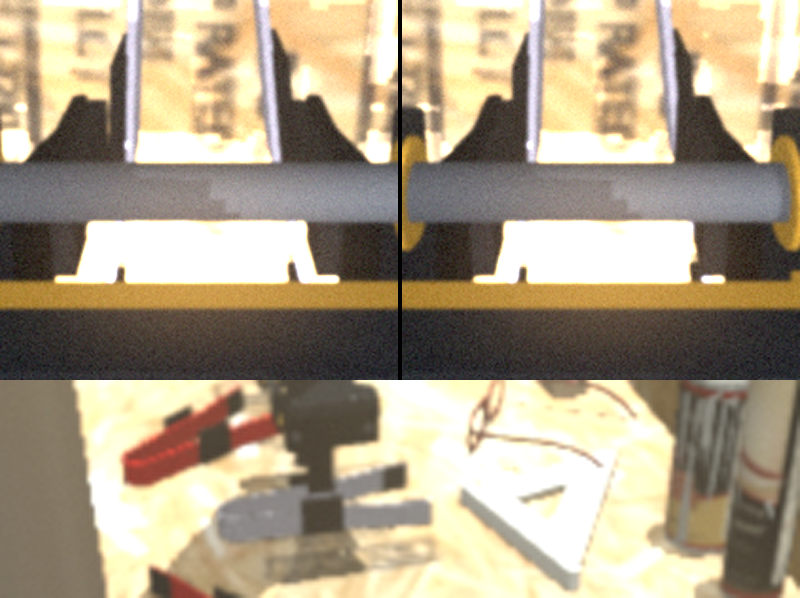

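The fingers have only just reached the plates, so the width reading runs lower than the description implies. I'll close in small steps and go by the force.

Request:
step_arm --deltas '[[[0,0,0,0,0,0,46],[0,0,0,0,0,0,46],[0,0,0,0,0,0,46],[0,0,0,0,0,0,46]]]'

```text
time: 6.5
ee_pos: [0.51, 0.3329, 0.0257]
eef_rot: [-0.024, 1.0, -0.0, -0.0]
ft_force: [-0.3, -0.1, 0.2]
width: 0.0403
grip_force: 0.0
```

Request:
step_arm --deltas '[[[0,0,0,0,0,0,44],[0,0,0,0,0,0,44],[0,0,0,0,0,0,44],[0,0,0,0,0,0,44]]]'

```text
time: 7.0
ee_pos: [0.51, 0.3329, 0.0257]
eef_rot: [-0.024, 1.0, -0.0, 0.0]
ft_force: [-0.7, 0.3, 0.6]
width: 0.0386
grip_force: 0.0
```

Run:
```python
from h import *
s,c=grab('wrist');save(c,'w6.png')
w2=cv2.imread('pics/w2.png')[:,:,::-1]
for im in (w2,cv2.imread('pics/w4.png')[:,:,::-1],c['img']):
  for v in (225,260,320): 
    x=im[v,220:355].astype(int).sum(1)//3; print(v,' '.join(str(int(k)//10) for k in x))
```

```text
225 10 10 11 11 11 11 11 11 11 11 11 11 11 11 11 10 10 8 5 3 3 2 3 2 3 3 5 8 10 11 10 9 7 7 8 9 10 10 9 9 9 10 9 10 10 10 10 10 10 10 10 10 10 10 10 10 10 9 10 10 11 11 11 11 10 9 8 7 7 7 6 5 5 5 5 6 6 6 6 6 7 7 9 9 10 11 11 11 12 12 12 12 11 11 10 10 8 7 7 8 10 10 10 8 6 3 3 3 2 2 2 3 3 4 5 6 8 9 10 11 12 12 12 12 10 10 9 9 10 9 9 9 9 9 9
260 2 2 2 2 2 2 2 2 2 2 2 2 2 2 2 2 4 4 3 3 2 3 2 3 2 4 6 10 11 10 9 7 8 12 16 17 17 16 16 16 16 16 15 15 16 16 16 16 16 17 17 17 17 17 17 17 17 17 15 14 13 12 11 10 9 9 9 9 10 11 11 11 10 10 10 8 7 6 6 6 6 7 8 9 9 10 10 11 10 10 11 11 11 12 15 15 14 14 13 11 9 7 8 10 11 10 9 5 3 2 3 3 2 2 2 2 2 2 2 2 2 3 2 2 2 2 2 3 2 1 2 2 2 2 2
320 2 2 2 4 10 16 20 21 21 21 22 22 21 21 20 20 20 20 19 19 19 19 18 18 21 22 22 22 22 22 22 22 22 22 21 21 21 20 20 21 21 22 22 22 22 22 22 22 22 22 22 22 22 22 22 22 22 22 21 21 21 20 19 19 19 20 19 19 18 17 17 17 17 17 17 18 17 18 19 20 21 22 22 22 22 22 22 22 23 22 22 22 22 22 22 22 22 22 21 21 21 21 21 20 21 21 21 21 20 19 19 19 19 18 18 20 22 22 20 17 17 16 13 7 3 3 2 2 3 3 3 3 3 3 3
225 10 10 10 11 11 10 11 11 11 1
[... 1351 characters left out ...]
9 9
260 3 2 1 2 2 2 2 2 2 1 2 2 2 2 3 2 2 2 2 2 2 2 3 2 2 4 7 10 10 10 9 7 8 12 16 17 17 16 16 16 16 16 16 16 15 16 16 17 16 17 17 17 17 17 18 18 17 17 17 14 13 12 11 10 9 8 7 8 8 9 9 10 10 9 9 8 7 6 6 6 7 7 7 8 9 10 11 10 11 10 11 11 11 12 14 15 14 14 13 11 8 4 3 2 2 2 2 2 3 2 2 2 2 2 2 2 2 2 2 2 2 2 2 2 2 2 2 3 5 7 9 10 11 11 11
320 2 2 2 3 3 3 3 3 3 3 3 3 3 3 3 3 6 11 16 19 19 19 18 18 21 22 22 22 22 22 22 22 22 22 21 21 21 20 20 21 22 22 22 22 22 22 22 22 22 22 22 22 21 21 22 22 22 22 21 21 21 20 20 19 19 19 19 19 18 17 17 17 17 17 18 17 17 18 19 20 21 22 22 22 22 22 22 22 22 22 22 22 22 22 22 22 22 22 22 21 21 21 21 21 21 21 21 21 19 16 10 5 3 3 3 3 3 3 3 3 3 3 3 3 3 3 3 2 2 2 2 2 2 2 2
```

Run:
```python
from h import *
print(r.nose_length, [a for a in dir(r) if a[0]!='_'])
s,d=grab('side')
def pr(c,p):
    q=c['rotation'].T@(np.array(p)-c['origin']);return np.round((c['cx']+c['fx']*q[0]/-q[2],c['cy']+c['fy']*q[1]/q[2]),1)
t=s['ee_pos']
for dz in (-.022,0,.03,.05): print('finger -y side',dz,pr(d,t+[0,-.03,dz]))
for dx,z in ((-.018,0),(.018,0),(-.018,.034),(.018,.034)): print('plate',pr(d,[.51+dx,.334-.027,z]))
for dx,z in ((-.018,0),(.018,0),(-.018,.034),(.018,.034)): print('far plate',pr(d,[.51+dx,.334+.027,z]))
im=d['img'][140:215,235:310]; cv2.imwrite('pics/s6.png',cv2.resize(np.clip(im[:,:,::-1]*1.6,0,255).astype('uint8'),(600,600),interpolation=0))
```

```text
0.022 ['PlanningError', 'close_job', 'nose_length']
finger -y side -0.022 [268.2 181.8]
finger -y side 0 [267.8 175.6]
finger -y side 0.03 [267.4 166.9]
finger -y side 0.05 [267.1 161. ]
plate [262.3 182.8]
plate [273.7 181.5]
plate [261.7 173.2]
plate [273.3 171.9]
far plate [259.7 174.5]
far plate [270.7 173.2]
far plate [259.1 165.1]
far plate [270.3 163.9]
```

View pics/s6.png

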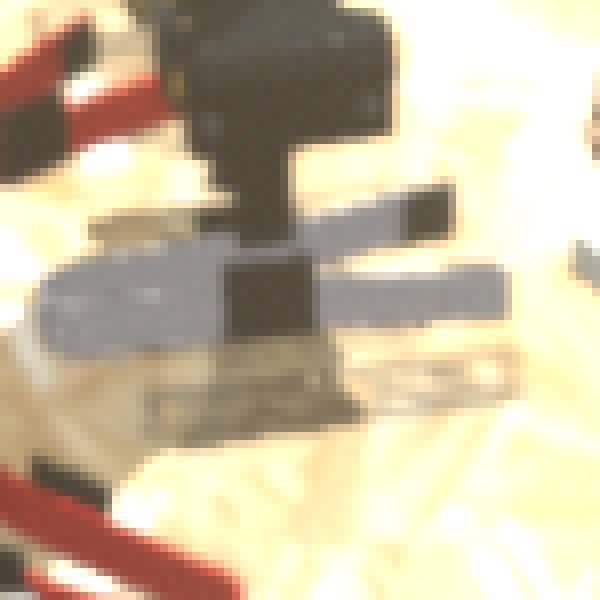

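The side crop shows the plate at (270,295), matching its predicted place. The finger ends at about (265,245), which puts its tip around z = 0.04, above the plate top. The fingers are shorter than stated, so I'll open a bit, go lower in small steps and watch the force.

Request:
step_arm --deltas '[[[0,0,0,0,0,0,75],[0,0,0,0,0,0,80],[0,0,0,0,0,0,80],[0,0,0,0,0,0.004,80],[0,0,0,0,0,0.008,80],[0,0,0,0,0,0.01,80],[0,0,0,0,0,0.01,80]]]'

```text
time: 7.98
ee_pos: [0.5099, 0.3328, 0.0154]
eef_rot: [-0.024, 1.0, -0.0, -0.0]
ft_force: [0.5, 0.3, 0.5]
width: 0.0693
grip_force: 0.0
```

Run:
```python
from h import *
s,c=grab('wrist');s,d=grab('side');save(c,'w7.png');save(d,'s7.png')
print(s['ee_pos'],s['ft_force'],s['torque'])
im=d['img'][140:200,240:300].astype(int).sum(2)//3
for v in range(150,186,2): print(v,' '.join('%3d'%x for x in d['img'][v,256:284].astype(int).sum(1)//3))
```

```text
[0.5099901  0.33287147 0.01565479] [1.1010677 0.0050396 0.2993984] [ 0.10539265 -0.09653869  0.00708342]
150  49  46  48  50  53  55  53  53  57  61  59  54  53  52  52  50  51  51  50  51  50  51  51  50  51  51  51  61
152  47  46  48  48  49  49  49  48  48  49  50  49  48  48  46  48  48  48  48  47  48  47  48  48  48  47  47  55
154  50  46  47  46  46  46  46  45  46  45  45  45  46  45  46  45  46  46  46  46  48  47  46  47  48  48  50  65
156  86  64  59  47  44  46  46  45  45  45  45  44  46  44  46  47  47  46  46  46  48  47  47  49  55  61  56  67
158 114  80  55  46  51  57  53  47  45  45  44  46  44  47  45  45  45  45  46  46  47  47  47  47  47  47  50  68
160 157 149 111  57  46  47  46  45  45  45  44  46  45  45  45  46  45  48  53  61  65  70  83  92  92 102 122 140
162 166 173 147  86  50  44  44  44  45  44  46  44  45  46  45  50  81 120 143 154 162 165 167 167 164 160 155 154
164 173 180 177 159 123  84  76  72  63  49  45  44  44  46  45  51  82 120 138 143 147 152 153 153 157 151 128 122
166 107 105  99  85  66  54  52  48  47  45  44  45  44  45  46  49
[... 392 characters left out ...]
 163
174  91  90  91  90  91  91  78  52  46  46  44  44  46  44  45  45  46  52  80 105 108 104 109 122 127 130 134 136
176  92  93  90  89  89  89  77  52  46  45  44  45  46  47  45  46  45  49  71  91  93  93  93  92  93  94  94  93
178  92  92  92  91  92  91  80  59  45  44  46  45  46  46  46  47  47  49  72  91  93  94  93  94  94  94  93  93
180  92  92  91  91  92  91  81  59  45  44  45  45  46  45  46  47  47  49  67  91 103 100  97 103 107  98  94  94
182  96  93  92  92  91  84  77  63  59  59  63  66  70  74  75  75  73  75  81 107 129 132 136 136 137 142 140 137
184  97 100 103 106 104  93  83  80  78  80  83  84  81  83  86  87  84  84  86  98 105 107 136 156 155 153 148 146
```

Request:
step_arm --deltas '[[[0,0,0,0,0,0.003,80],[0,0,0,0,0,0.006,80],[0,0,0,0,0,0.006,80]]]'

```text
time: 8.45
ee_pos: [0.5099, 0.3327, 0.0094]
eef_rot: [-0.024, 1.0, -0.0, -0.0]
ft_force: [0.2, -0.0, -0.5]
width: 0.0694
grip_force: 0.0
```

Request:
step_arm --deltas '[[[0,0,0,0,0,0.003,80],[0,0,0,0,0,0.006,80],[0,0,0,0,0,0.006,80]]]'

```text
time: 8.82
ee_pos: [0.5099, 0.3327, 0.0034]
eef_rot: [-0.024, 1.0, -0.0, -0.0]
ft_force: [-0.3, 0.4, 0.2]
width: 0.0701
grip_force: 0.0
```

Request:
step_arm --deltas '[[[0,0,0,0,0,0.003,80],[0,0,0,0,0,0.006,80],[0,0,0,0,0,0.009,80],[0,0,0,0,0,0.009,70],[0,0,0,0,0,0.009,58],[0,0,0,0,0,0.009,58],[0,0,0,0,0,0.009,58]]]'

```text
time: 9.7
ee_pos: [0.5101, 0.3328, -0.0052]
eef_rot: [-0.024, 1.0, -0.0, 0.0]
ft_force: [-0.2, -0.6, 0.2]
width: 0.0514
grip_force: 5.9
```

Run:
```python
from h import *
s,d=grab('side');s,c=grab('wrist');save(c,'w8.png');save(d,'s8.png')
print(s['ee_pos'],s['ft_force'],s['grip_force'],s['width'])
for v in range(150,192,2): print(v,' '.join('%3d'%x for x in d['img'][v,256:284].astype(int).sum(1)//3))
```

```text
[ 0.51014914  0.33282756 -0.00517277] [ 0.87128797 -1.0479874   1.36737673] 6.018313055246836 0.05106146428951626
150  57  54  54  50  45  46  45  47  47  49  48  51  54  57  56  58  58  58  58  56  59  71  98 124 140 149 162 178
152  58  58  58  56  49  46  48  48  49  51  54  56  57  57  57  57  57  57  57  57  58  57  60  62  64  62  70 108
154  52  49  48  48  48  50  49  51  52  56  57  56  57  56  57  57  57  58  58  56  57  65  67  58  61  62  59  68
156  51  47  46  48  47  51  55  55  55  61  63  56  56  53  54  54  54  53  55  53  52  53  53  51  52  51  52  58
158  54  47  46  48  49  49  48  49  50  51  49  49  48  48  49  49  50  49  50  49  48  49  49  47  49  49  49  52
160  77  56  54  46  47  46  47  46  46  46  46  47  46  46  46  46  45  46  44  47  46  46  47  46  47  48  47  57
162 114  67  57  45  43  44  44  43  44  45  45  44  46  44  44  46  44  46  45  46  47  46  46  48  53  57  56  61
164 163 150 120  58  46  52  52  47  45  43  45  44  45  44  46  45  46  46  46  46  45  47  47  47  49  51  50  56
166 106 103  87  55  47  51  53  47  45  45  45  44  44  4
[... 749 characters left out ...]
  94
180  92  91  92  92  92  90  81  58  47  44  44  44  45  44  45  46  46  49  66  92 104 101  96  95  96  95 100 103
182  90  93  94  91  89  86  76  62  53  55  59  62  65  69  74  73  73  74  79  91 102 106 119 134 137 143 140 138
184  96 100 104 103  96  85  82  79  77  80  83  84  82  82  86  86  84  82  85  88  89  94 124 153 154 152 150 146
186 112 112 113 114 109  97  86  86  87  87  86  89  88  86  83  80  77  76  75  76  78  78  85 107 125 129 128 129
188  99  98  97  94  86  78  77  77  76  76  73  71  74  72  69  71  72  71  72  76  79  82  96 120 133 131 127 125
190  97  95  90  85  79  79  78  78  82  80  77  73  75  79  79  81  80  77  74  70  72  71  74  89 107 118 130 135
```

Contact is made: 6 N at 51 mm, as specified. Next I'll close to the carrying width and lift, then take a zoomed measurement of the block and spacer from the first pictures.

Request:
step_arm --deltas '[[[0,0,0,0,0,0,56],[0,0,0,0,0,0,54],[0,0,0,0,0,0,54],[0,0,0,0,0,-0.02,54],[0,0,0,0,0,-0.05,54],[0,0,0,0,0,-0.09,54],[0,0,0,0,0,-0.09,54]]]'

```text
time: 10.68
ee_pos: [0.5114, 0.3346, 0.089]
eef_rot: [-0.024, 1.0, 0.001, 0.002]
ft_force: [0.0, 0.7, -1.6]
width: 0.0467
grip_force: 7.5
```

Run:
```python
from h import *
import pickle
c,d=pickle.load(open('c.pkl','rb'))
f=lambda im,x,y,w,h:cv2.resize(im[y:y+h,x:x+w,::-1],(400,300),interpolation=cv2.INTER_CUBIC)
s,e=grab('side'); print(s['ee_pos'],s['grip_force'],s['width'])
cv2.imwrite('pics/z.png',np.vstack([np.hstack([f(c['img'],340,110,80,60),f(d['img'],310,280,100,75)]),np.hstack([f(c['img'],290,150,40,30),f(e['img'],220,120,120,90)])]))
```

```text
[0.51135728 0.33461108 0.08904972] 7.5221404816511495 0.046690254149030566
```

View pics/z.png

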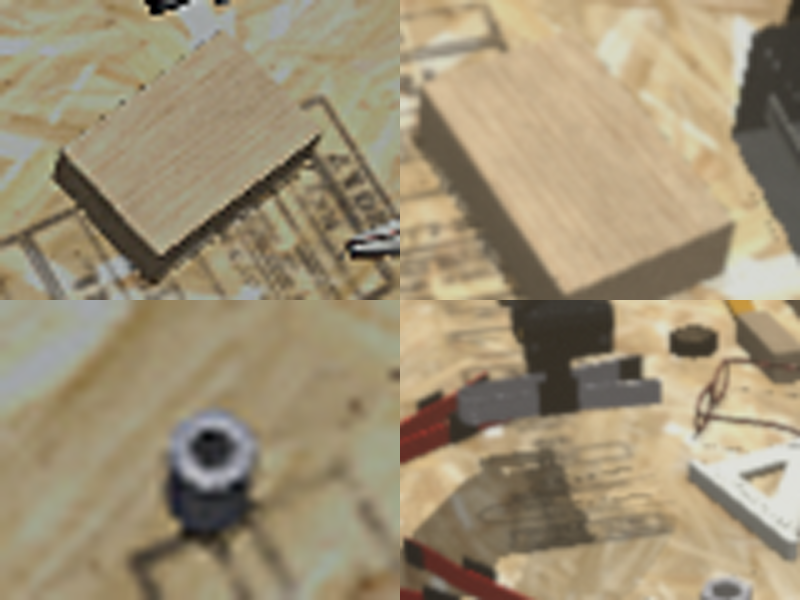

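The zooms show the tongs lifted level with a 7.5 N grip. The block's top centre is at top-view pixel (378.2,138.8) and side-view (349.5,320.7). The spacer's top centre is at top-view (311.2,164.8).

Run:
```python
from h import *
import pickle
c,d=pickle.load(open('c.pkl','rb'))
for x in (c,d): x['rotation']=R.from_quat(x['rotation']).as_matrix()
print('block',ray(c,378.2,138.8,.038),ray(d,349.5,320.7,.038))
print('corners',[ray(c,340+a/5,110+b/5,.038)[:2].round(3).tolist() for a,b in((62,152),(222,32),(322,135),(158,256))])
S1=ray(c,311.2,164.8,.036);S2=ray(d,324,243.2,.036);print('spacer',S1,S2)
S=(S1+S2)/2; w=-.8; o=S[:2]-.081*np.array([np.cos(w),np.sin(w)]); print(o)
go((.51,.2,.089,3.0),(o[0],o[1]+.05,.089,w+np.pi),(o[0],o[1],.089,w+np.pi))
```

```text
block [ 0.5695031  -0.27948008  0.038     ] [ 0.565132   -0.28639195  0.038     ]
corners [[0.598, -0.208], [0.627, -0.332], [0.541, -0.353], [0.514, -0.227]]
spacer [ 0.58010748 -0.06292211  0.036     ] [ 0.58277889 -0.05932471  0.036     ]
[ 0.52500994 -0.00301757]
[0.002 0.003 0.19 ] [ 0.0071 -0.1335 -0.0022]
[0.002 0.002 0.848] [-0.0005 -0.2871 -0.0024]
[0.002 0.002 0.848] [ 0.002  -0.337  -0.0025]
```

Request:
step_arm --deltas '[[[0,0,0.06,0,-0.025,0,54],[0,0,0.15,0,-0.06,0,54],[0,0,0.25,0,-0.1,0,54],[0,0,0.35,0,-0.14,0,54],[0,0,0.45,0,-0.18,0,54],[0,0,0.55,0,-0.22,0,54],[0,0,0.65,0,-0.26,0,54],[0,0,0.75,0.001,-0.3,0,54],[0,0,0.82,0.002,-0.325,0,54],[0,0,0.848,0.002,-0.337,0,54],[0,0,0.848,0.002,-0.337,0,54],[0,0,0.848,0.002,-0.337,0,54]]]'

```text
time: 12.22
ee_pos: [0.5242, -0.0021, 0.0848]
eef_rot: [0.388, 0.922, 0.0, -0.0]
ft_force: [-0.3, 0.6, -0.9]
width: 0.0471
grip_force: 7.5
```

Run:
```python
from h import *
s,c=grab('top');s,d=grab('side');s,w=grab('wrist');save(c,'t9.png');save(d,'s9.png');save(w,'w9.png')
print(s['ee_pos'],s['eef_rot'],s['grip_force'],s['width'])
def pr(c,p):
    q=c['rotation'].T@(np.array(p)-c['origin']);return np.round((c['cx']+c['fx']*q[0]/-q[2],c['cy']+c['fy']*q[1]/q[2]),1)
e=R.from_quat(s['eef_rot']).apply([1,0,0]);yaw=np.arctan2(-e[1],-e[0]);print(yaw)
Rz=R.from_euler('z',yaw); o=np.array([*s['ee_pos'][:2],s['ee_pos'][2]+.0055])
for n,k in(('side',d),('wrist',w)):
  for nm,p in (('tipL',(.092,.032,.024)),('tipR',(.092,-.032,.024)),('bend',(-.088,0,.024)),('tips',(.081,0,.012))): print(n,nm,pr(k,Rz.apply(p)+o))
  print('spacer top',pr(k,(.581,-.061,.036)),'bot',pr(k,(.581,-.061,0)))
L=pr(d,Rz.apply((.02,0,.012))+o)
f=lambda im,x,y,w,h:cv2.resize(im[y:y+h,x:x+w,::-1],(400,400),interpolation=cv2.INTER_CUBIC)
cv2.imwrite('pics/z9.png',np.hstack([f(d['img'],260,180,100,100),cv2.resize(w['img'][60:380,:,::-1],(400,400))]))
```

```text
[ 0.52425589 -0.00235158  0.08478072] [ 3.88118382e-01  9.21609501e-01  2.17429673e-04 -5.24601490e-05] 7.523805039436411 0.04678032829249787
-0.7971780676199021
side tipL [336.  210.7]
side tipR [321.8 225.1]
side bend [263.3 194.1]
side tips [324.5 220.5]
spacer top [323.5 243.8] bot [322.9 255.5]
wrist tipL [342.1 421.4]
wrist tipR [226.8 421.3]
wrist bend [285.2  75.2]
wrist tips [284.4 388.2]
spacer top [283.6 321.7] bot [283.6 297.3]
```

View pics/z9.png

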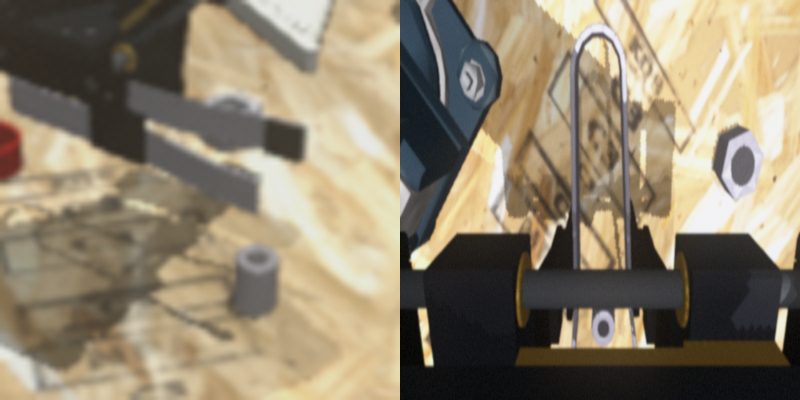

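The wrist view has the spacer at about (283,322), exactly where predicted, centred between the arms. The side view puts the tips as predicted too. I'll lower now.

Request:
step_arm --deltas '[[[0,0,0,0,0,0.015,54],[0,0,0,0,0,0.03,54],[0,0,0,0,0,0.042,54],[0,0,0,0,0,0.054,54],[0,0,0,0,0,0.064,54],[0,0,0,0,0,0.073,54],[0,0,0,0,0,0.08,54],[0,0,0,0,0,0.084,54],[0,0,0,0,0,0.084,54],[0,0,0,0,0,0.084,54]]]'

```text
time: 13.62
ee_pos: [0.5245, -0.0038, 0.001]
eef_rot: [0.389, 0.921, 0.0, 0.0]
ft_force: [0.4, 0.1, -0.6]
width: 0.047
grip_force: 7.5
```

Request:
step_arm --deltas '[[[0,0,0,0,0,0,50],[0,0,0,0,0,0,47],[0,0,0,0,0,0,44],[0,0,0,0,0,0,41],[0,0,0,0,0,0,38],[0,0,0,0,0,0,35],[0,0,0,0,0,0,30],[0,0,0,0,0,0,30],[0,0,0,0,0,0,30]]]' --squeeze 32

```text
time: 14.75
ee_pos: [0.5243, -0.0038, 0.0008]
eef_rot: [0.389, 0.921, -0.0, 0.0]
ft_force: [-0.1, -0.3, -0.2]
width: 0.0368
grip_force: 32.0
```

Request:
step_arm --deltas '[[[0,0,0,0,0,-0.008,30],[0,0,0,0,0,-0.018,30],[0,0,0,0,0,-0.03,30],[0,0,0,0,0,-0.045,30],[0,0,0,0,0,-0.06,30],[0,0,0,0,0,-0.072,30],[0,0,0,0,0,-0.08,30],[0,0,0,0,0,-0.08,30]]]'

```text
time: 15.75
ee_pos: [0.5246, -0.0039, 0.0813]
eef_rot: [0.389, 0.921, 0.0, 0.0]
ft_force: [0.4, -0.2, -1.4]
width: 0.0366
grip_force: 32.0
```

Run:
```python
from h import *
s,d=grab('side');print(s['ee_pos'],s['width'],s['grip_force'])
save(d,'s10.png')
s,w=grab('wrist');save(w,'w10.png')
print('wrist spacer region');g=w['img'].astype(int).sum(2)//3
for v in (310,322,334): print(' '.join(str(x//10) for x in g[v,240:330]))
def pr(c,p):
    q=c['rotation'].T@(np.array(p)-c['origin']);return np.round((c['cx']+c['fx']*q[0]/-q[2],c['cy']+c['fy']*q[1]/q[2]),1)
p=s['ee_pos'];print(pr(d,p+[.057,-.0575,.035]),pr(d,p+[.057,-.0575,0]))
for v in range(205,260,3): print(v,' '.join('%3d'%x for x in d['img'][v,300:345].astype(int).sum(1)//3))
go((.511,-.2245,.081,-.8+np.pi),(.511,-.2245,.039,-.8+np.pi))
```

```text
[ 0.52457309 -0.00386386  0.08125845] 0.03661210225093786 31.99954408511985
wrist spacer region
14 18 20 20 20 19 16 10 4 3 3 2 2 2 3 4 7 8 10 9 9 9 9 12 15 17 18 19 19 20 20 20 20 19 19 18 18 17 18 18 18 18 18 18 17 18 17 17 17 17 16 16 16 17 17 17 17 17 18 18 18 18 18 18 20 20 21 20 16 12 10 9 9 9 7 4 3 3 2 2 2 3 8 14 19 20 18 11 5 2
17 18 18 16 15 14 14 14 15 16 16 17 18 18 18 16 13 10 9 9 9 9 11 15 18 19 19 19 19 19 18 18 18 18 18 17 18 17 17 15 15 16 17 18 17 18 17 17 17 17 17 17 17 17 18 17 18 18 18 18 19 20 20 21 20 20 20 20 19 18 17 17 18 18 17 17 19 21 21 21 21 20 21 21 20 20 19 16 11 5
21 20 20 19 19 19 19 19 18 18 18 18 17 17 17 15 13 12 11 10 9 10 13 16 17 18 18 17 17 17 17 18 18 18 19 18 18 19 18 18 18 18 17 17 17 17 17 17 18 18 19 19 20 20 21 21 22 21 21 20 20 19 19 19 19 20 20 21 21 21 21 19 18 17 18 18 17 19 20 20 20 20 19 19 19 19 19 18 18 17
[325.1 215.9] [324.4 228.5]
205  74  62  55  52  69 123 165 167 166 167 173 179 176 160 137 126 113 109 108 120 137 160 188 202 199 190 184 173 170 172 178 189 200 203 199 195 194 191 184 183 184 182 181 186 192
208  92  91  92 
[... 2675 characters left out ...]
 185 185 182 184 189 195 196 193 188 183 180 177 173 169 165 164 171
253 116 128 146 163 168 172 176 177 175 172 169 165 163 160 155 138 107  88  78  81  89  91  93  94  96  99 114 131 147 167 180 189 189 186 185 188 191 193 192 189 187 184 179 174 171
256 162 164 166 160 147 129 115 125 133 139 141 145 147 128  89  80  80  89 113 135 139 122  96  93  97 123 149 151 150 153 155 158 162 165 171 176 174 174 182 189 192 193 191 188 186
259 157 164 166 169 178 188 189 181 168 153 136 120  99  91  84  82  82  82  79  82  95 115 132 151 162 162 162 159 158 158 157 156 157 157 156 159 170 183 192 190 187 183 185 190 195
[-0. -0.  0.] [-0.1492 -0.163  -0.0006]
[-0. -0.  0.] [-0.1492 -0.163   0.0414]
```

The spacer is in the tongs: it has left the bench, and its top is seen near side (326,216) and its bottom near (324,229), as predicted. I'll carry it over the block.

Request:
step_arm --deltas '[[[0,0,0,-0.01,-0.011,0,30],[0,0,0,-0.028,-0.031,0,30],[0,0,0,-0.05,-0.055,0,30],[0,0,0,-0.072,-0.079,0,30],[0,0,0,-0.094,-0.103,0,30],[0,0,0,-0.115,-0.126,0,30],[0,0,0,-0.132,-0.145,0,30],[0,0,0,-0.144,-0.157,0,30],[0,0,0,-0.149,-0.163,0,30],[0,0,0,-0.149,-0.163,0,30],[0,0,0,-0.149,-0.163,0,30]]]'

```text
time: 17.23
ee_pos: [0.5114, -0.2232, 0.0808]
eef_rot: [0.389, 0.921, 0.0, -0.0]
ft_force: [-0.1, 0.0, -1.2]
width: 0.0362
grip_force: 32.0
```

Run:
```python
from h import *
s,d=grab('side');save(d,'s11.png');s,c=grab('top');save(c,'t11.png')
print(s['ee_pos'],s['width'],s['grip_force'])
def pr(c,p):
    q=c['rotation'].T@(np.array(p)-c['origin']);return np.round((c['cx']+c['fx']*q[0]/-q[2],c['cy']+c['fy']*q[1]/q[2]),1)
p=s['ee_pos'];print(pr(d,p+[.057,-.0575,.035]),pr(d,p+[.057,-.0575,0]))
u,v=map(int,pr(d,p+[.057,-.0575,.017])); a=max(v-20,0)
for y in range(v-22,v+26,3): print(y,' '.join('%3d'%x for x in d['img'][y,u-22:u+23].astype(int).sum(1)//3))
go((.511,-.2245,.039,-.8+np.pi))
```

```text
[ 0.51141987 -0.22318937  0.0808034 ] 0.03667624985149319 31.999494640622288
[353.7 288.3] [352.1 302.1]
273 195 207 208 205 202 200 200 201 204 207 211 214 216 217 215 209 200 198 202 206 207 205 201 199 200 200 203 208 215 220 224 222 215 208 204 205 210 213 212 210 206 204 202 198 198
276 108 119 132 142 148 163 180 189 194 206 217 218 214 208 207 211 215 214 210 203 199 198 198 198 196 195 193 196 202 205 209 209 206 203 197 196 199 203 206 209 207 200 189 183 185
279 103 103 103 103 104 103 105 105 107 110 118 131 142 152 171 189 192 191 193 195 195 195 191 188 187 190 193 197 199 200 199 198 196 194 195 196 199 201 204 208 211 208 196 182 177
282 103 104 103 103 103 103 103 103 103 103 104 102 103 103 104 103 105 107 110 118 129 142 146 147 163 185 199 210 215 216 215 212 207 204 204 208 212 216 223 223 219 215 213 209 197
285 196 168 138 117 115 116 110 105 103 104 103 103 103 104 104 103 105 111 134 159 169 172 170 170 170 169 172 174 171 168 169 189 202 198 211 225 230 231 231 230 225 217 212 213 214
288 129 147 159 152 146 170 196 204 203 197 191 180 155 131 119 108 106 122
[... 1294 characters left out ...]
54 171 172 165 161 154 149 164 184 185 178 173 178 191 200 199 200 203 204 203 204 205 203 201 206 213
312 186 183 185 191 192 188 182 181 184 184 182 179 178 174 162 134 102 100 104 106 103 104 105 118 137 156 177 184 183 179 179 176 171 179 195 203 205 202 197 196 200 205 207 207 210
315 186 191 191 189 187 187 188 186 178 162 143 128 111 107 103 102 107 109 107 104 102 103 101 102 102 104 112 136 167 182 184 182 186 191 194 194 199 204 205 201 199 202 205 207 207
318 122 117 129 162 183 183 182 182 182 176 144 106 102 101 106 141 175 175 173 152 109 101 101 103 122 154 172 173 175 176 178 184 186 183 181 181 188 198 201 205 210 210 204 203 205
[0.    0.    0.002] [-0.0005 -0.0011  0.0418]
```

Request:
step_arm --deltas '[[[0,0,0,0,-0.001,0.01,30],[0,0,0,0,-0.001,0.02,30],[0,0,0,0,-0.001,0.028,30],[0,0,0,0,-0.001,0.034,30],[0,0,0,0,-0.001,0.038,30],[0,0,0,0,-0.001,0.04,30],[0,0,0,0,-0.001,0.041,30],[0,0,0,0,-0.001,0.042,30],[0,0,0,0,-0.001,0.042,30],[0,0,0,0,-0.001,0.042,30]]]'

```text
time: 18.58
ee_pos: [0.5106, -0.225, 0.0389]
eef_rot: [0.389, 0.921, -0.0, 0.0]
ft_force: [0.2, -0.2, -0.9]
width: 0.0366
grip_force: 32.0
```

Request:
step_arm --deltas '[[[0,0,0,0,0,0.001,30],[0,0,0,0,0,0.001,30],[0,0,0,0,0,0.001,30]]]'

```text
time: 18.95
ee_pos: [0.5106, -0.225, 0.038]
eef_rot: [0.389, 0.921, -0.0, 0.0]
ft_force: [-0.4, 1.0, 1.4]
width: 0.0364
grip_force: 32.0
```

The force rises, so the spacer is down. I'll ease the tongs open slowly.

Request:
step_arm --deltas '[[[0,0,0,0,0,0,40],[0,0,0,0,0,0,42],[0,0,0,0,0,0,44],[0,0,0,0,0,0,46],[0,0,0,0,0,0,49],[0,0,0,0,0,0,52],[0,0,0,0,0,0,55],[0,0,0,0,0,0,55],[0,0,0,0,0,0,55]]]' --squeeze 20

```text
time: 20.08
ee_pos: [0.5105, -0.225, 0.0378]
eef_rot: [0.389, 0.921, -0.0, 0.0]
ft_force: [-1.1, 1.1, -1.0]
width: 0.0482
grip_force: 7.0
```

Request:
step_arm --deltas '[[[0,0,0,0,0,-0.006,55],[0,0,0,0,0,-0.014,55],[0,0,0,0,0,-0.024,55],[0,0,0,0,0,-0.036,55],[0,0,0,0,0,-0.05,55],[0,0,0,0,0,-0.06,55],[0,0,0,0,0,-0.06,55]]]'

```text
time: 20.95
ee_pos: [0.511, -0.2252, 0.0988]
eef_rot: [0.389, 0.921, -0.0, 0.001]
ft_force: [-1.2, 0.6, -1.4]
width: 0.0479
grip_force: 7.0
```

Run:
```python
from h import *
s,d=grab('side');save(d,'s12.png')
print(s['ee_pos'],s['width'],s['grip_force'])
def pr(c,p):
    q=c['rotation'].T@(np.array(p)-c['origin']);return np.round((c['cx']+c['fx']*q[0]/-q[2],c['cy']+c['fy']*q[1]/q[2]),1)
for z in (.074,.038): print(pr(d,(.568,-.282,z)))
for y in range(285,333,3): print(y,' '.join('%3d'%x for x in d['img'][y,330:375].astype(int).sum(1)//3))
go((.515,-.1,.098,2.5),(.53,.05,.098,2.7),(.52,.2,.098,2.9),(.51,.333,.098,3.19),(.51,.333,-.0045,3.19))
```

```text
[ 0.51098869 -0.22522731  0.09876561] 0.047944159543205106 6.951655748707708
[351.8 305.3]
[350.2 318.6]
285 163 166 156 159 185 207 214 216 216 214 213 210 209 209 210 213 213 208 201 198 198 201 203 200 193 191 199 203 197 185 167 130  94  81  71  68  93 149 205 227 224 217 211 212 213
288  98 100 106 122 142 161 182 190 199 210 214 215 215 213 210 209 206 205 205 200 192 187 183 187 191 196 202 207 213 217 220 228 235 236 233 227 226 226 225 223 221 220 216 209 201
291  97  97  98  98  97  97 101 106 123 144 160 173 173 150 129 141 162 177 182 186 186 184 180 177 176 176 186 194 202 219 234 237 236 235 235 236 235 230 219 215 213 213 212 213 216
294  98  98  98  97  98  98  97  97  97  97  98 101 106 117 129 139 141 129 108  95 115 142 168 188 187 184 182 182 190 209 225 234 236 237 236 233 227 215 206 202 198 196 200 207 215
297  98 119 138 125 107 100  97  98  97  97  97 100  99 100 101 101 100 103 107 117 129 139 141 131 133 171 197 196 203 200 195 202 221 232 229 218 207 200 197 191 186 185 197 214 220
300 168 175 176 171 171 171 164 144 118 106 101 101  99  99 100  99  99  99
[... 1517 characters left out ...]
171 173 176 175 175 178 187 199 201 200 200 200 202 201 196 200
327  94  94  98 104 106 106 110 125 145 165 185 185 181 179 184 185 183 179 180 181 177 174 176 179 176 176 178 177 173 169 171 170 172 174 174 178 189 198 201 203 201 199 199 201 200
330  93  95  95  96 103 125 146 135 112 110 107 109 113 125 139 141 163 187 188 181 180 183 182 178 178 180 178 174 174 173 170 172 177 180 175 175 185 196 202 202 202 202 201 199 197
[-0.     0.001 -0.158] [ 0.0866  0.0904 -0.    ]
[-0.     0.001 -0.358] [ 1.838e-01  2.056e-01 -1.000e-04]
[-0.     0.001 -0.558] [ 2.983e-01  3.030e-01 -2.000e-04]
[-0.     0.001 -0.848] [ 4.007e-01  3.885e-01 -2.000e-04]
[-0.     0.001 -0.848] [0.4007 0.3885 0.1023]
```

The spacer stands alone and upright: side view cols 344–358, base at row 323, against a predicted centre of (350,319). I'll carry the tongs back to their original spot.

Request:
step_arm --deltas '[[[0,0,0,0.012,0.012,-0.005,55],[0,0,-0.05,0.035,0.035,-0.005,55],[0,0,-0.1,0.06,0.062,-0.005,55],[0,0,-0.158,0.087,0.09,0,55],[0,0,-0.21,0.112,0.12,0,55],[0,0,-0.26,0.137,0.15,0,55],[0,0,-0.31,0.161,0.178,0,55],[0,0,-0.358,0.184,0.206,0,55],[0,0,-0.41,0.212,0.23,0,55],[0,0,-0.46,0.24,0.255,0,55],[0,0,-0.51,0.27,0.28,0,55],[0,0,-0.56,0.298,0.303,0,55],[0,0,-0.64,0.325,0.325,0,55],[0,0,-0.72,0.35,0.347,0,55],[0,0,-0.79,0.375,0.368,0,55],[0,0,-0.84,0.395,0.383,0,55],[0,0,-0.848,0.401,0.3885,0,55],[0,0,-0.848,0.401,0.3885,0,55],[0,0,-0.848,0.401,0.3885,0,55]]]'

```text
time: 23.38
ee_pos: [0.5099, 0.3324, 0.0976]
eef_rot: [-0.023, 1.0, -0.0, 0.0]
ft_force: [0.3, -0.4, -0.4]
width: 0.0484
grip_force: 7.0
```

Run:
```python
from h import *
go((.51,.333,.02,3.19),(.51,.333,-.0045,3.19))
```

```text
[-0.001  0.    -0.002] [-0.0001  0.0007  0.0776]
[-0.001  0.    -0.002] [-1.000e-04  7.000e-04  1.021e-01]
```

Request:
step_arm --deltas '[[[0,0,0,0,0,0.02,55],[0,0,0,0,0,0.045,55],[0,0,0,0,0,0.065,55],[0,0,0,0,0,0.082,55],[0,0,0,0,0,0.092,55],[0,0,0,0,0,0.098,55],[0,0,0,0,0,0.101,55],[0,0,0,0,0,0.102,55],[0,0,0,0,0,0.1025,55],[0,0,0,0,0,0.1025,55]]]'

```text
time: 24.62
ee_pos: [0.5098, 0.3334, -0.0045]
eef_rot: [-0.024, 1.0, 0.0, 0.0]
ft_force: [0.9, 0.4, -1.0]
width: 0.048
grip_force: 7.0
```

Request:
step_arm --deltas '[[[0,0,0,0,0,0,58],[0,0,0,0,0,0,60],[0,0,0,0,0,0,62],[0,0,0,0,0,0,66],[0,0,0,0,0,0,72],[0,0,0,0,0,0,85],[0,0,0,0,0,0,95],[0,0,0,0,0,0,95],[0,0,0,0,0,-0.01,95],[0,0,0,0,0,-0.03,95],[0,0,0,0,0,-0.07,95],[0,0,0,0,0,-0.12,95],[0,0,0,0,0,-0.17,95],[0,0,0,0,0,-0.2,95],[0,0,0,0,0,-0.2,95],[0,0,0,0,0,-0.2,95]]]'

```text
time: 26.62
ee_pos: [0.5095, 0.3332, 0.1955]
eef_rot: [-0.024, 1.0, -0.0, 0.0]
ft_force: [-0.3, 0.2, 0.5]
width: 0.0826
grip_force: 0.0
```

Run:
```python
from h import *
s,d=grab('side');s,w=grab('wrist');print(s['ee_pos'],s['ft_force'])
f=lambda im,x,y,w,h:cv2.resize(im[y:y+h,x:x+w,::-1],(400,400),interpolation=cv2.INTER_CUBIC)
cv2.imwrite('pics/end.png',np.hstack([f(d['img'],230,140,200,240),f(w['img'],120,0,320,420)]))
```

```text
[0.50933144 0.33304335 0.19485477] [ 0.52700336 -0.05436568 -0.14782607]
```

My ten views are used up, so I'll verify the end state numerically against the first pictures.

Run:
```python
from h import *
import pickle
s,w=grab('wrist');s,d=grab('side')
s0,c0=pickle.load(open('w.pkl','rb'))
for v in (175,240,255):
  for im in (c0['img'],w['img']): print(v,' '.join(str(int(x)//10) for x in im[v,245:335].astype(int).sum(1)//3))
def pr(c,p):
    q=c['rotation'].T@(np.array(p)-c['origin']);return np.round((c['cx']+c['fx']*q[0]/-q[2],c['cy']+c['fy']*q[1]/q[2]),1)
print(pr(d,(.568,-.282,.074)),pr(d,(.568,-.282,.038)))
for y in range(292,328,3): print(y,' '.join('%3d'%x for x in d['img'][y,338:366].astype(int).sum(1)//3))
a=cv2.imread('pics/side0.png')[:,:,::-1]
df=np.abs(a.astype(int)-d['img']).sum(2)
for n,(x,y,W,H) in dict(nut=(308,198,22,22),block=(310,285,90,80),tongs=(235,160,70,30),spacer_old=(314,236,20,24)).items(): print(n,df[y:y+H,x:x+W].mean().round(1))
```

```text
175 9 9 8 8 8 8 8 8 8 8 8 8 8 8 8 7 5 3 3 4 6 7 7 7 7 7 7 7 8 8 8 8 8 8 7 8 8 7 7 6 6 5 5 4 5 4 5 5 6 6 7 8 8 9 9 9 8 8 6 7 7 6 4 3 3 4 4 5 6 6 7 8 8 9 11 11 11 11 10 9 9 9 9 8 9 8 9 8 8 7
175 9 9 9 8 8 8 8 8 9 8 9 9 7 5 4 3 3 5 7 7 7 6 6 6 6 6 6 6 6 6 6 6 7 8 8 8 8 8 7 7 5 5 5 4 4 4 5 5 6 7 7 7 8 8 8 8 7 8 7 5 4 3 4 5 7 7 6 6 7 8 8 9 9 10 11 12 13 13 13 13 12 10 9 9 9 9 9 9 8 7
240 18 18 18 18 18 17 17 18 18 18 18 17 18 17 13 8 7 12 17 18 19 19 19 19 19 19 19 18 18 18 19 19 19 19 20 19 18 16 15 15 16 16 16 17 16 16 16 17 17 18 18 18 18 19 19 19 19 19 19 19 19 19 18 18 17 16 13 8 5 7 11 16 18 17 17 17 17 17 17 18 18 19 18 18 16 14 12 12 13 15
240 19 19 19 19 19 19 19 18 18 17 17 18 17 14 15 18 19 19 19 19 19 19 18 16 16 17 18 19 19 19 20 19 19 19 19 18 18 16 15 14 15 14 13 13 13 13 14 16 18 19 20 20 20 20 20 20 20 20 19 19 19 19 19 18 16 13 10 10 14 18 18 18 17 18 18 18 17 17 17 17 17 16 16 15 14 12 10 10 11 14
255 17 17 17 17 17 18 18 17 16 16 16 17 16 10 6 7 12 16 18 18 18 18 19 19 19 20 20 20 20 20 20 19 19 18 17 17 17 16 17 17 18 18 18 18 18 18 18 18 19 19 19 19 20 20 20 20 20 19
[... 1128 characters left out ...]
0 104 125 142 160 174 172 164 160 149 128 118 142 171 174 177 177 176 175
313 183 185 185 184 184 176 144  91  84  86  89  91  91  92  94  94  95  94  95  98 121 159 179 182 176 166 166 174
316 186 178 178 179 156 115  95  84  85  87  89  90  92  93  94  94  93  94  94  98 132 173 184 185 182 178 175 173
319 179 184 184 177 155 115  96  86  85  88  90  91  92  94  94  94  93  94  93 103 132 157 169 179 184 184 183 180
322 183 179 179 182 181 169 152 135 107  97  91  92  92  93  93  97  98 106 123 144 151 159 169 174 174 175 177 179
325 187 188 186 183 180 182 182 178 175 178 179 168 156 156 156 155 158 160 164 167 165 167 170 173 175 174 175 177
nut 18.3
block 26.5
tongs 46.3
spacer_old 94.0
```

```bash
python3 -c "
from h import *
print(r.close_job())"
```

```text
the job is handed in; nothing more can be done
None
```

I handed the job in: the spacer stands upright at the middle of the block, and the tongs lie released on the bench about where they started. The nut looks unmoved, but I checked this final state from pixel values rather than by eye, and no verdict was reported.

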